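Roll the dough roller into its rest

ROBOT

A 6-joint arm with a two-finger parallel gripper is mounted at the origin on the work surface. World frame = base frame: x ahead of the robot, y to its left, z up, the work surface at z = 0. Lengths are in m, angles in degrees, forces in N, time in s.
With the tool pointing down it reaches from about 0.375 to 0.9 m from the base axis. Payload 3.1 kg.
Tool frame: the origin (TCP) lies at the very end of the fingers, on their centre line; the grasp point (between the pads) lies 19 mm behind it; z points along the fingers, y is the line along which they close (so a half turn about z gives the same grasp; the last joint's range is limited). The gripper opens to 87 mm and grips with 3 to 60 N. Pads are 19 mm wide; open, the fingers measure 117 mm over their backs; the gripper's body (75 mm by 190 mm) begins 51 mm behind the grasp point.
Start: joints at [-76.633, 30.224, 82.088, -0, 67.689, -10.227], TCP at [0.25, -0.573, 0.223] pointing down, gripper open.
Joint ranges: [-176.69, 176.69], [-43.24, 126.21], [12.49, 139.97], [-82, 262], [0, 151.66], [-163.58, 163.58]. Speed limits (degrees/s): [159.86, 159.86, 180, 180, 180, 180].

INTERFACE

Orientations are given as a 3x3 rotation matrix whose columns are the frame's x, y, z axes.
In Python, from rig import bot gives the robot as it stands.
- The arm moves only by the tool move_arm, never from a script. Its argument "increments" is a list of rows, each an object with "xyz": the shift along the tool's x, y, z in mm, a list of three; "roll": the turn about the tool's z in rad; "grip": the opening in per cent of the stroke, from 0 (shut) to 100 (fully open). A call has 1 to 5 rows; each row shifts and turns the commanded pose from where the row before left it, along the tool's axes as they then stand; what a row does not reach is not made up. A row lasts 1/12 s, in which the tool goes at most 41.7 mm and 7.16 degrees, less where a joint would pass 70% of its speed; a pose out of reach is approached as far as the arm can. A call is refused whole if a number of a shift passes 41.7 or a number of a turn 0.125, either way. A call with a gripper value outside its range is refused whole. The fingers move at their own pace and stop on an object; the grip force is fixed at half the most. Time passes only in rows, so rows that do not move let the fingers close. It gives the time, the measured TCP pose, the force, the opening and the grip force at its end, in the units of the state.
- bot.read_state(): the state, without advancing time (a new reading comes with each control period).
- bot.capture(name): name is "scene" or "top" or "wrist"; returns (picture, depth): 400x640x3 uint8, red, green, blue; 400x640 float32, m along the optical axis (not along the pixel's ray), 0 where there is no reading.
- bot.camera_model(name): a dict with "intrinsics" (3x3 intrinsics, pixels), "D" ([k1, k2, p1, p2, k3] as OpenCV has them; the pictures are not rectified), "rvec" (rotation vector, rad) and "tvec" (3), from world to camera coordinates, as OpenCV has them; the wrist camera has in their place "tool_from_camera" (4x4, takes a point from camera to tool coordinates, whose origin is the TCP and whose axes are the flange's). Camera axes: x right, y down, z forward; pixel columns grow to the right and rows downward; lengths in m; the calibration is good to about 2 mm. A picture is of the moment at which its call begins: read the wrist's pose just before it. camera_model takes no time and is no camera call.
- bot.hand_in(): hands the job in; it is judged then, once.
Trained networks look in the newest picture that a camera, given by its name, has taken for a name from the list of things; names that differ only in an ending like _2 or _b are one class to them, and where a whole thing is asked for, a point or a joint stands for the part that bears it (a point fixed in the world has none). Each returns a list of dicts, best first, with "conf" (0 to 1); they miss things now and then, are a little off and sometimes report something else, mostly with a low value. They report only what shows in the picture. A call takes as long as a camera call. They do not tell look-alikes from the thing itself.
- bot.spot_in(label, camera): "at" ([x, y, z] in m, in the coordinates of the camera as it stood for that picture, good to about 4 mm: the middle of the surface that is visible of it).
- bot.trace(label, camera): "mask" (400x640 bool, what is visible of it).
The state is a dict: "time_s": time; "joint_positions": joint angles; "qvel": joint speeds; "tau": joint torques, N m; "position": TCP position; "tcp_rot": TCP orientation; "force": force on the tool from outside, world axes, zero at the start; "moment": the same for the moment, N m; "opening": opening from 0.0 (shut) to 1.0 (fully open); "grasp_force": force on a finger pad.
Only numpy, scipy, OpenCV 4.12 (cv2) and the standard library are available. Lean on these libraries where they do the work, as an engineer would, in place of code of your own. Each camera call takes 0.05 s, during which the arm holds its last target. There are 200 camera calls.

TASK

The flour shaker has been left standing in the dough roller's rest: lift it out and stand it upright on the red coaster. Then roll the wooden roller along the counter into its rest, over the low lip until it sits down against the back stop, using only gentle pushes on its top (under 20 N; never push it low on its side or lift it), keeping it slow and under control. Let go, and leave the other things on the counter alone.

Things in the scene. Friction and masses are not known exactly. Their poses are not given: they have to be found in the camera images.
- roller_center (a point): Centre of the loose wooden dough roller: plain beech cylinder, 90 mm diameter, 180 mm long, no handles, 0.6 to 0.9 kg, two dark bands and a lengthwise stripe; lies on the counter, centre 45 mm up. Its x axis is the cylinder's axis; y and z turn as it rolls. Too wide to grip; rolls easily, rolls on a way if let go. Starts 105 to 150 mm short of the seat, parallel to it within 5 degrees
- rest: Roller's rest: white plastic frame, red floor, fixed. Origin on the counter under the middle of the seated roller. x: along the seated roller's axis; +y: the way the roller must roll in. Rounded lip 4 mm high at y -31.5 to -17.5 mm, 240 mm long; back stop 26 mm high at y 39.5 to 57.5 mm; end bars 8 mm high at x +-126 mm. Its floor is level with the counter
- rest_seat (a point): Where the roller's centre belongs when seated, touching lip and back stop: 45 mm above the rest's origin, same axes as the rest
- shaker_center (a point): Centre (60 mm up) of the steel flour shaker, an upright cylinder 50 mm in diameter, 120 mm tall with a slightly wider (52 mm) dark tapered lid above 95 mm; about 0.25 kg. Starts standing in the rest between lip and back stop
- coaster: Red round coaster with a cork inlay, 110 mm across and 5 mm thick, fixed to the counter. Origin at the centre of its underside; z up
- oregano: Bystander: glass jar with green cap, 60 mm across, 100 mm tall, origin at the centre of its underside
- tomatoes: Bystander: red-labelled food can, 74 mm across, 110 mm tall, origin at the centre of its underside
- oil: Bystander: oil bottle with yellow cap, 60 mm across, 200 mm tall, origin at the centre of its underside
Not all that is in view belongs to the job. What is shaped like the part that bears shaker_center but orange is not meant. Leave any orange look-alike of the part that bears roller_center alone.

How it is judged:
By the outcome, as a careful person would: the job done as asked, in the order asked, and still so for the second after the job is handed in, with the robot touching nothing.
It also fails if it takes over 64 s, if anything falls off the work surface, if the arm or the gripper's body presses on something with over 40 N, if the wrist force passes 120 N, or if a joint passes its speed limit or range.

## Working session

There is one attempt and no reset: what is moved stays moved. The work goes in short steps, Python scripts to look and compute and a tool call to move; the robot and the scene stay as the last step left them, time stands still between calls to the robot, and variables do not carry over. Pictures are saved under pics/ and viewed, at most 10 in all, crops included, and the job is handed in when it is done.

Besides the shell and the picture viewer there is one more tool, called after "Call:" in YAML: its name, and indented under it one key for each argument. move_arm: Moves the arm, as the interface text tells. Its arguments: {"type":"object","properties":{"increments":{"type":"array"}},"required":["increments"]}

```bash
mkdir -p pics; ls
cat > h.py <<'E'
import numpy as np,cv2
from rig import bot
def T(cam):
    m=bot.camera_model(cam)
    if 'rvec' in m:
        R=cv2.Rodrigues(np.array(m['rvec'],float))[0];t=np.array(m['tvec'],float).ravel()
        X=np.eye(4);X[:3,:3]=R.T;X[:3,3]=-R.T@t;return m,X
    s=bot.read_state();X=np.eye(4);X[:3,:3]=s['tcp_rot'];X[:3,3]=s['position']
    return m,X@np.array(m['tool_from_camera'])
def cloud(cam,mask,dep,m,X):
    v,u=np.nonzero(mask&(dep>0));K=np.array(m['intrinsics'],float)
    n=cv2.undistortPoints(np.stack([u,v],1).astype(np.float64)[:,None],K,np.array(m['D'],float))[:,0]
    d=dep[v,u];P=np.c_[n*d[:,None],d]
    return P@X[:3,:3].T+X[:3,3],u,v
def save(im,n): cv2.imwrite('pics/'+n,im[:,:,::-1])
E
python3 - <<'E'
from h import *
ims=[]
for c in ['scene','top']:
    m,X=T(c);im,d=bot.capture(c);save(im,c+'0.png')
    np.savez(c+'0.npz',im=im,d=d)
    for l in ['roller_center','rest','shaker_center','coaster','oregano','tomatoes','oil']:
        for r in bot.spot_in(l,c):
            p=np.array(r['at']);w=X[:3,:3]@p+X[:3,3]
            K=np.array(m['intrinsics'],float)
            px=cv2.projectPoints(p[None],np.zeros(3),np.zeros(3),K,np.array(m['D'],float))[0].ravel()
            print(c,l,round(r['conf'],2),w.round(3),px.round())
print(bot.read_state()['time_s'], bot.read_state()['tcp_rot'])
E
```

```text
pics
scene roller_center 0.93 [ 0.531 -0.069  0.078] [329. 172.]
scene roller_center 0.73 [ 0.824 -0.22   0.082] [229. 184.]
scene rest 0.94 [0.565 0.064 0.003] [345. 217.]
scene shaker_center 0.73 [0.479 0.192 0.089] [395. 216.]
scene shaker_center 0.7 [0.527 0.073 0.09 ] [358. 198.]
scene coaster 0.79 [ 0.452 -0.388  0.005] [296. 124.]
scene oregano 0.93 [0.511 0.345 0.083] [424. 260.]
scene oregano 0.42 [0.564 0.063 0.003] [345. 217.]
scene oil 0.91 [0.68 0.37 0.13] [387. 296.]
top roller_center 0.73 [ 0.519 -0.082  0.081] [356. 240.]
top roller_center 0.72 [ 0.801 -0.237  0.084] [419. 127.]
top rest 0.86 [0.546 0.061 0.001] [297. 231.]
top shaker_center 0.77 [0.507 0.064 0.113] [294. 244.]
top shaker_center 0.67 [0.464 0.169 0.114] [247. 262.]
top coaster 0.79 [ 0.442 -0.389  0.004] [474. 274.]
top oregano 0.83 [0.495 0.332 0.096] [179. 248.]
top tomatoes 0.64 [ 0.628 -0.343  0.11 ] [467. 195.]
top oil 0.92 [0.656 0.35  0.128] [171. 177.]
0.8 [[ 9.16413870e-01  4.00231956e-01  1.08031946e-05]
 [ 4.00231955e-01 -9.16413867e-01 -8.46512531e-05]
 [-2.39799393e-05  8.18993661e-05 -9.99999996e-01]]
```

View pics/top0.png

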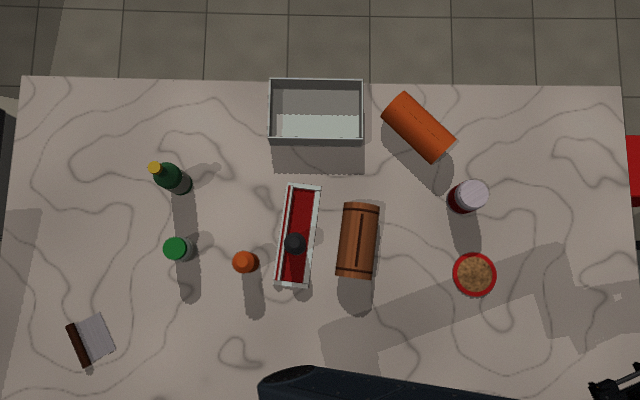

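View pics/scene0.png

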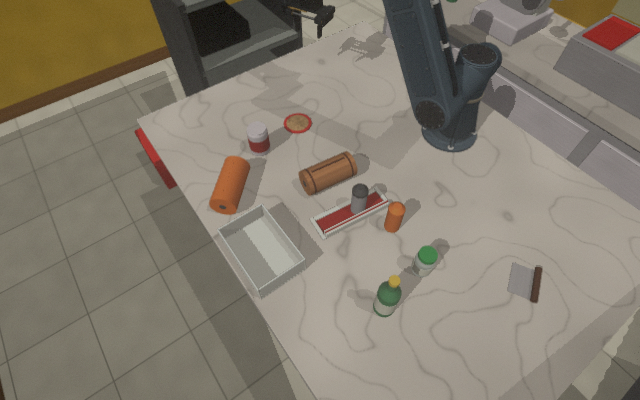

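Top view: wooden roller at (356,240), orange look-alike at (419,127). The dark-lidded shaker stands in the rest at (294,244); its orange look-alike is at (247,262). The coaster is at (474,274) and the can at (467,195). I choose the dark-lidded shaker and the beech roller with bands. The scene view agrees: shaker (358,198), roller (329,172), coaster (296,124).

Run:
```python
from h import *
from scipy.optimize import least_squares
def fitcircle(P,r):
    f=least_squares(lambda c:np.hypot(*(P-c).T)-r,P.mean(0),loss='soft_l1',f_scale=.002);return f.x
near={'roller_center':(.53,-.08),'shaker_center':(.51,.065),'coaster':(.445,-.388),'rest':(.55,.06)}
for c in ['top','scene']:
    m,X=T(c);im,d=bot.capture(c)
    print(c,'cam',X[:3,3].round(2))
    for l in near:
        for r in bot.trace(l,c):
            k=cv2.erode(r['mask'].astype(np.uint8),np.ones((2,2)))>0
            P,u,v=cloud(c,k,d,m,X)
            if len(P)<20 or np.hypot(*(np.median(P,0)[:2]-near[l]))>.05: continue
            print(l,round(r['conf'],2),len(P),np.median(P,0).round(4),'z',np.percentile(P[:,2],[2,50,98]).round(3))
            np.save(f'{c}_{l}.npy',P)
            if l=='rest':
                Q=P
                (ctr,sz,a)=cv2.minAreaRect((Q[:,:2]*1000).astype(np.float32));print('  rect',np.round(ctr,1),np.round(sz,1),round(a,1))
            if l=='coaster':
                (ctr,rad)=cv2.minEnclosingCircle((P[:,:2]*1000).astype(np.float32));print('  circ',ctr,rad)
            if l=='roller_center':
                # fit cylinder radius 45 at z=45, axis angle
                def res(q):
                    a=q[2];n=np.array([-np.sin(a),np.cos(a)])
                    return np.hypot((P[:,:2]-q[:2])@n,P[:,2]-.045-q[3])-.045
                f=least_squares(res,[*np.median(P,0)[:2],0.0,0],loss='soft_l1',f_scale=.002)
                a=f.x[2];s=(P[:,:2]-f.x[:2])@[np.cos(a),np.sin(a)]
                e=np.percentile(s,[.5,99.5]);print('  cyl',(f.x[:2]+e.mean()*np.array([np.cos(a),np.sin(a)])).round(4),'ang',np.degrees(a).round(2),'len',np.ptp(e).round(3),'dz',f.x[3].round(4))
            if l=='shaker_center':
                k=(P[:,2]<.09)&(P[:,2]>.015)
                if k.sum()>20: print('  body',fitcircle(P[k,:2],.025).round(4))
                t=P[P[:,2]>.113,:2]
                if len(t)>3: print('  top',cv2.minEnclosingCircle((t*1000).astype(np.float32)))
    if c=='top': save(cv2.resize(im[170:300,220:400],None,fx=4,fy=4,interpolation=cv2.INTER_CUBIC),'crop.png')
```

```text
top cam [0.45 0.01 1.15]
roller_center 0.88 2625 [ 0.5168 -0.0868  0.0846] z [0.059 0.085 0.093]
  cyl [ 0.5189 -0.0888] ang -6.96 len 0.175 dz 0.0001
shaker_center 0.88 383 [0.5057 0.0605 0.1141] z [0.002 0.114 0.123]
  top ((508.59100341796875, 61.15332794189453), 21.440780639648438)
coaster 0.62 1491 [ 0.4415 -0.3888  0.0054] z [0.001 0.005 0.01 ]
  circ (440.18548583984375, -388.88446044921875) 56.59248352050781
rest 0.75 3028 [0.5482 0.0601 0.0029] z [-0.003  0.003  0.029]
  rect [535.1  59.7] [ 86.4 262.7] 83.4
scene cam [1.01 0.54 1.04]
roller_center 0.57 1308 [ 0.5331 -0.0677  0.0813] z [0.037 0.081 0.094]
  cyl [ 0.5235 -0.092 ] ang -7.09 len 0.177 dz 0.0016
shaker_center 0.61 386 [0.523  0.0736 0.0877] z [0.013 0.088 0.123]
  body [0.5098 0.0596]
  top ((514.8041381835938, 65.06640625), 21.413665771484375)
coaster 0.91 417 [ 0.4478 -0.3868  0.0076] z [0.002 0.008 0.012]
  circ (444.4328308105469, -388.9239196777344) 55.03462600708008
rest 0.65 1449 [0.5664 0.0652 0.0058] z [-0.001  0.006  0.03 ]
  rect [537.1  82.5] [128.7 273.6] 82.5
```

View pics/crop.png

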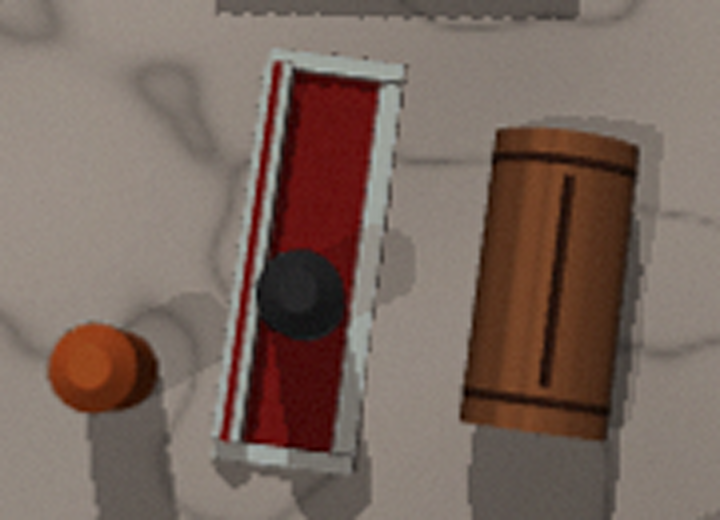

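The close crop confirms it: the dark-lidded shaker (crop 300,295) stands in the red-floored rest. The beech roller with bands and stripe lies to its right, and the orange shaker at (103,367) is the look-alike.

```bash
cat >> h.py <<'E'
def plan(target,yawy=None,n=15):
    """rows from now to TCP target; yawy: wanted world angle (deg) of tool y"""
    s=bot.read_state();R=np.array(s['tcp_rot']);p=np.array(s['position']);d=(np.array(target)-p)/n
    dr=0
    if yawy is not None:
        a=np.degrees(np.arctan2(R[1,1],R[0,1]));dr=-np.radians((yawy-a+180)%360-180)/n
    for i in range(n):
        c,q=np.cos(dr*i),np.sin(dr*i);Ri=R@np.array([[c,-q,0],[q,c,0],[0,0,1]])
        print((1000*Ri.T@d).round(1).tolist(),round(dr,4))
    print('t',s['time_s'])
E
python3 -c "
from h import *
print(bot.camera_model('wrist'))
plan([.509,.04,.24],-6.6,18)"
```

```text
{'intrinsics': array([[331.1168614 ,   0.        , 322.66440685],
       [  0.        , 331.1168614 , 197.2353036 ],
       [  0.        ,   0.        ,   1.        ]]), 'D': array([-0.01250878,  0.        ,  0.        ,  0.        ,  0.        ]), 'tool_from_camera': array([[ 3.24496892e-04, -9.68946151e-01, -2.47271613e-01,
         6.69646268e-02],
       [ 9.99999657e-01,  5.02945295e-04, -6.58507159e-04,
        -4.89365823e-04],
       [ 7.62422072e-04, -2.47271314e-01,  9.68945982e-01,
        -1.62012225e-01],
       [ 0.00000000e+00,  0.00000000e+00,  0.00000000e+00,
         1.00000000e+00]])}
[26.8, -25.4, -1.0] -0.058
[28.2, -23.8, -1.0] -0.058
[29.6, -22.2, -1.0] -0.058
[30.8, -20.4, -1.0] -0.058
[31.9, -18.6, -1.0] -0.058
[33.0, -16.7, -1.0] -0.058
[33.9, -14.8, -1.0] -0.058
[34.7, -12.8, -1.0] -0.058
[35.4, -10.8, -1.0] -0.058
[35.9, -8.7, -1.0] -0.058
[36.4, -6.6, -1.0] -0.058
[36.7, -4.5, -1.0] -0.058
[36.9, -2.3, -1.0] -0.058
[37.0, -0.2, -1.0] -0.058
[36.9, 1.9, -1.0] -0.058
[36.7, 4.1, -1.0] -0.058
[36.4, 6.2, -1.0] -0.058
[36.0, 8.3, -1.0] -0.058
t 1.3
```

Call:
move_arm:
  increments:
    - {"xyz":[26.8,-25.4,-1],"roll":-0.058,"grip":100}
    - {"xyz":[28.2,-23.8,-1],"roll":-0.058,"grip":100}
    - {"xyz":[29.6,-22.2,-1],"roll":-0.058,"grip":100}
    - {"xyz":[30.8,-20.4,-1],"roll":-0.058,"grip":100}
    - {"xyz":[31.9,-18.6,-1],"roll":-0.058,"grip":100}

```text
time_s: 1.72
position: [0.3224, -0.4011, 0.2276]
tcp_rot: [[0.762, 0.647, 0.0], [0.647, -0.762, -0.0], [0.0, 0.0, -1.0]]
force: [0.6, 0.3, 0.5]
opening: 1.002
grasp_force: 0.0
```

Call:
move_arm:
  increments:
    - {"xyz":[33,-16.7,-1],"roll":-0.058,"grip":100}
    - {"xyz":[33.9,-14.8,-1],"roll":-0.058,"grip":100}
    - {"xyz":[34.7,-12.8,-1],"roll":-0.058,"grip":100}
    - {"xyz":[35.4,-10.8,-1],"roll":-0.058,"grip":100}
    - {"xyz":[35.9,-8.7,-1],"roll":-0.058,"grip":100}

```text
time_s: 2.13
position: [0.3944, -0.2307, 0.2329]
tcp_rot: [[0.545, 0.838, 0.001], [0.838, -0.545, -0.0], [-0.0, 0.001, -1.0]]
force: [-0.3, -1.1, -0.0]
opening: 1.002
grasp_force: 0.0
```

Call:
move_arm:
  increments:
    - {"xyz":[36.4,-6.6,-1],"roll":-0.058,"grip":100}
    - {"xyz":[36.7,-4.5,-1],"roll":-0.058,"grip":100}
    - {"xyz":[36.9,-2.3,-1],"roll":-0.058,"grip":100}
    - {"xyz":[37,-0.2,-1],"roll":-0.058,"grip":100}
    - {"xyz":[36.9,1.9,-1],"roll":-0.058,"grip":100}

```text
time_s: 2.55
position: [0.4665, -0.0602, 0.2379]
tcp_rot: [[0.282, 0.959, 0.001], [0.959, -0.282, -0.0], [-0.0, 0.001, -1.0]]
force: [1.4, -0.9, -0.3]
opening: 1.0
grasp_force: 0.0
```

Call:
move_arm:
  increments:
    - {"xyz":[36.7,4.1,-1],"roll":-0.058,"grip":100}
    - {"xyz":[36.4,6.2,-1],"roll":-0.058,"grip":100}
    - {"xyz":[18,4.1,-1],"roll":-0.058,"grip":100}
    - {"xyz":[0,0,0],"roll":0,"grip":100}
    - {"xyz":[0,0,0],"roll":0,"grip":100}

```text
time_s: 2.97
position: [0.5019, 0.0239, 0.2406]
tcp_rot: [[0.113, 0.994, 0.0], [0.994, -0.113, -0.001], [-0.001, 0.0, -1.0]]
force: [0.1, -0.1, 0.5]
opening: 1.003
grasp_force: 0.0
```

Run:
```python
from h import *
from scipy.optimize import least_squares
c='wrist'
m,X=T(c);im,d=bot.capture(c);save(im,'wrist1.png');np.savez('w1.npz',im=im,d=d,X=X)
for l in ['roller_center','shaker_center','rest']:
    for r in bot.trace(l,c):
        k=cv2.erode(r['mask'].astype(np.uint8),np.ones((2,2)))>0
        P,u,v=cloud(c,k,d,m,X)
        if len(P)<20: continue
        print(l,round(r['conf'],2),len(P),np.median(P,0).round(4),'z',np.percentile(P[:,2],[2,50,98]).round(3),'px',u.mean().round(),v.mean().round())
        if l=='rest':
            (ctr,sz,a)=cv2.minAreaRect((P[:,:2]*1000).astype(np.float32));print('  rect',np.round(ctr,1),np.round(sz,1),round(a,1))
        if l=='roller_center':
            def res(q):
                a=q[2];n=np.array([-np.sin(a),np.cos(a)])
                return np.hypot((P[:,:2]-q[:2])@n,P[:,2]-.045-q[3])-.045
            f=least_squares(res,[*np.median(P,0)[:2],0.0,0],loss='soft_l1',f_scale=.002)
            a=f.x[2];s=(P[:,:2]-f.x[:2])@[np.cos(a),np.sin(a)]
            e=np.percentile(s,[.5,99.5]);print('  cyl',(f.x[:2]+e.mean()*np.array([np.cos(a),np.sin(a)])).round(4),'ang',np.degrees(a).round(2),'len',np.ptp(e).round(3),'dz',f.x[3].round(4))
        if l=='shaker_center':
            t=P[P[:,2]>.113,:2]
            if len(t)>3: print('  top',cv2.minEnclosingCircle((t*1000).astype(np.float32)))
            k=(P[:,2]<.09)&(P[:,2]>.015)
            if k.sum()>20: print('  body',least_squares(lambda q:np.hypot(*(P[k,:2]-q).T)-.025,P[k,:2].mean(0),loss='soft_l1',f_scale=.002).x.round(4))
```

```text
roller_center 0.59 6471 [ 0.5102 -0.0847  0.0816] z [0.044 0.082 0.091] px 342.0 272.0
  cyl [ 0.5145 -0.087 ] ang -6.87 len 0.167 dz -0.0002
shaker_center 0.94 2517 [0.5079 0.0653 0.1145] z [0.106 0.115 0.121] px 325.0 144.0
  top ((507.70245361328125, 64.28861236572266), 19.73261260986328)
shaker_center 0.82 2960 [0.4674 0.1681 0.1094] z [0.016 0.109 0.121] px 262.0 24.0
  top ((463.02862548828125, 179.26187133789062), 18.463603973388672)
  body [0.484  0.1419]
rest 0.75 14305 [0.5569 0.0675 0.0017] z [-0.001  0.002  0.027] px 353.0 131.0
  rect [537.6  61.9] [ 90.1 267.4] 83.6
```

View pics/wrist1.png

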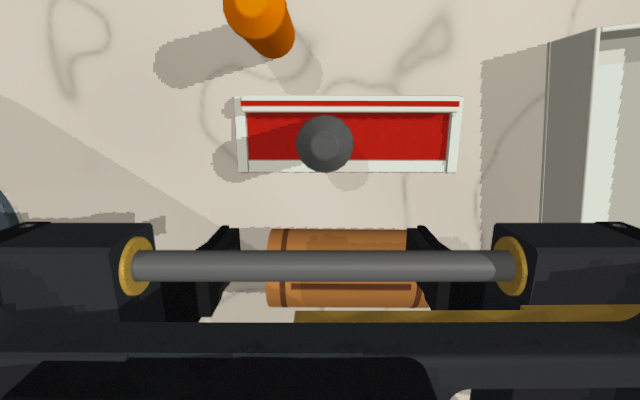

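Wrist view: shaker in the rest at (325,144), roller below the fingers at (342,268), orange look-alike at (258,20) clear of the grasp.

Call:
move_arm:
  increments:
    - {"xyz":[38.5,1.8,0],"roll":0,"grip":100}
    - {"xyz":[0,0,20],"roll":0,"grip":100}
    - {"xyz":[0,0,30],"roll":0,"grip":100}
    - {"xyz":[0,0,30],"roll":0,"grip":100}
    - {"xyz":[0,0,30],"roll":0,"grip":100}

```text
time_s: 3.58
position: [0.5082, 0.0601, 0.13]
tcp_rot: [[0.117, 0.993, 0.002], [0.993, -0.117, -0.0], [-0.0, 0.002, -1.0]]
force: [0.4, 0.4, -0.5]
opening: 1.005
grasp_force: 0.0
```

Call:
move_arm:
  increments:
    - {"xyz":[0,0,30],"roll":0,"grip":100}
    - {"xyz":[0,0,25],"roll":0,"grip":100}
    - {"xyz":[0,0,13],"roll":0,"grip":100}
    - {"xyz":[0,0,0],"roll":0,"grip":100}
    - {"xyz":[0,0,0],"roll":0,"grip":40}

```text
time_s: 4.0
position: [0.5077, 0.0602, 0.0621]
tcp_rot: [[0.117, 0.993, -0.002], [0.993, -0.117, 0.0], [-0.0, -0.002, -1.0]]
force: [-0.2, -0.7, -0.1]
opening: 0.977
grasp_force: 0.0
```

Call:
move_arm:
  increments:
    - {"xyz":[0,0,0],"roll":0,"grip":20}
    - {"xyz":[0,0,0],"roll":0,"grip":20}
    - {"xyz":[0,0,0],"roll":0,"grip":20}
    - {"xyz":[0,0,0],"roll":0,"grip":20}
    - {"xyz":[0,0,0],"roll":0,"grip":20}

```text
time_s: 4.42
position: [0.5084, 0.0612, 0.0633]
tcp_rot: [[0.115, 0.993, 0.002], [0.993, -0.115, -0.0], [0.0, 0.002, -1.0]]
force: [-0.5, -0.1, 0.8]
opening: 0.627
grasp_force: 0.0
```

Call:
move_arm:
  increments:
    - {"xyz":[0,0,0],"roll":0,"grip":10}
    - {"xyz":[0,0,0],"roll":0,"grip":10}
    - {"xyz":[0,0,0],"roll":0,"grip":10}
    - {"xyz":[0,0,0],"roll":0,"grip":10}
    - {"xyz":[0,0,-8],"roll":0,"grip":10}

```text
time_s: 4.83
position: [0.507, 0.0613, 0.0698]
tcp_rot: [[0.115, 0.993, -0.003], [0.993, -0.115, 0.0], [-0.0, -0.003, -1.0]]
force: [-0.0, -0.5, -2.1]
opening: 0.58
grasp_force: 30.0
```

Call:
move_arm:
  increments:
    - {"xyz":[0,0,-20],"roll":0,"grip":10}
    - {"xyz":[0,0,-35],"roll":0,"grip":10}
    - {"xyz":[0,0,-35],"roll":0,"grip":10}
    - {"xyz":[0,0,-35],"roll":0,"grip":10}
    - {"xyz":[0,0,-20],"roll":0,"grip":10}

```text
time_s: 5.25
position: [0.5091, 0.0612, 0.2191]
tcp_rot: [[0.115, 0.993, 0.005], [0.993, -0.115, -0.0], [0.0, 0.005, -1.0]]
force: [0.5, -0.1, -1.6]
opening: 0.577
grasp_force: 30.0
```

```bash
python3 -c "
from h import *
plan([.443,-.389,.185],None,14)"
```

```text
[-32.5, -1.0, 2.4] 0
[-32.5, -1.0, 2.4] 0
[-32.5, -1.0, 2.4] 0
[-32.5, -1.0, 2.4] 0
[-32.5, -1.0, 2.4] 0
[-32.5, -1.0, 2.4] 0
[-32.5, -1.0, 2.4] 0
[-32.5, -1.0, 2.4] 0
[-32.5, -1.0, 2.4] 0
[-32.5, -1.0, 2.4] 0
[-32.5, -1.0, 2.4] 0
[-32.5, -1.0, 2.4] 0
[-32.5, -1.0, 2.4] 0
[-32.5, -1.0, 2.4] 0
t 5.25
```

Call:
move_arm:
  increments:
    - {"xyz":[-20,-1,0],"roll":0,"grip":10}
    - {"xyz":[-32,-1,0],"roll":0,"grip":10}
    - {"xyz":[-38,-1,0],"roll":0,"grip":10}
    - {"xyz":[-38,-1,0],"roll":0,"grip":10}
    - {"xyz":[-38,-1,0],"roll":0,"grip":10}

```text
time_s: 5.67
position: [0.483, -0.1041, 0.2156]
tcp_rot: [[0.114, 0.994, -0.001], [0.994, -0.114, 0.0], [0.0, -0.001, -1.0]]
force: [-0.1, -0.7, -1.9]
opening: 0.572
grasp_force: 30.0
```

Call:
move_arm:
  increments:
    - {"xyz":[-38,-1,0],"roll":0,"grip":10}
    - {"xyz":[-38,-1,0],"roll":0,"grip":10}
    - {"xyz":[-38,-1,0],"roll":0,"grip":10}
    - {"xyz":[-38,-1,5],"roll":0,"grip":10}
    - {"xyz":[-38,-1,5],"roll":0,"grip":10}

```text
time_s: 6.08
position: [0.4564, -0.2929, 0.2056]
tcp_rot: [[0.115, 0.993, -0.0], [0.993, -0.115, 0.0], [0.0, -0.0, -1.0]]
force: [0.9, 0.5, -1.8]
opening: 0.577
grasp_force: 30.0
```

Call:
move_arm:
  increments:
    - {"xyz":[-38,-1,5],"roll":0,"grip":10}
    - {"xyz":[-32,-1,5],"roll":0,"grip":10}
    - {"xyz":[-20,-1,5],"roll":0,"grip":10}
    - {"xyz":[-10,-1,5],"roll":0,"grip":10}
    - {"xyz":[0,0,0],"roll":0,"grip":10}

```text
time_s: 6.5
position: [0.4406, -0.3916, 0.1841]
tcp_rot: [[0.117, 0.993, -0.002], [0.993, -0.117, 0.001], [0.001, -0.002, -1.0]]
force: [-0.3, -0.0, -2.3]
opening: 0.581
grasp_force: 30.0
```

Run:
```python
from h import *
c='wrist';m,X=T(c);im,d=bot.capture(c)
for r in bot.trace('coaster',c):
    P,u,v=cloud(c,r['mask'],d,m,X);P=P[P[:,2]<.02]
    print(r['conf'],len(P),np.median(P,0),cv2.minEnclosingCircle((P[:,:2]*1000).astype(np.float32)), u.mean(),v.mean())
for r in bot.trace('shaker_center',c):
    P,u,v=cloud(c,r['mask'],d,m,X)
    print('sh',r['conf'],np.median(P,0))
save(im,'wrist2.png')
plan([.442,-.389,.0685],None,5)
```

```text
0.97 5483 [ 0.44714783 -0.37022742  0.0051599 ] ((442.0988464355469, -387.3819885253906), 55.031829833984375) 325.31460879080794 159.4610614627029
sh 0.8 [ 0.44209879 -0.37073288  0.22957375]
[-0.2, 0.1, 23.4] 0
[-0.2, 0.1, 23.4] 0
[-0.2, 0.1, 23.4] 0
[-0.2, 0.1, 23.4] 0
[-0.2, 0.1, 23.4] 0
t 6.65
```

View pics/wrist2.png

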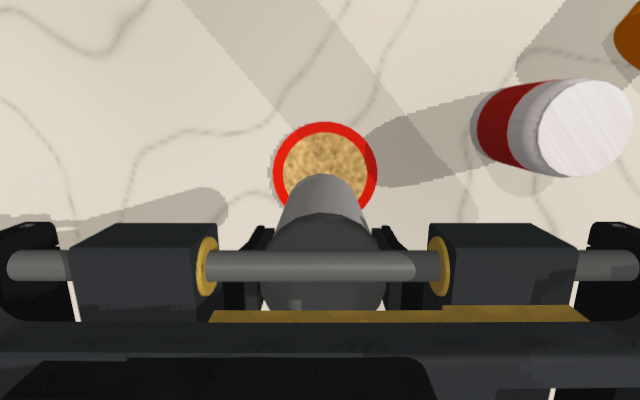

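The shaker hangs over the coaster (ring at (325,170)), with the can at (560,125) well clear. Lowering it now.

Call:
move_arm:
  increments:
    - {"xyz":[0,1,20],"roll":0,"grip":10}
    - {"xyz":[0,0,30],"roll":0,"grip":10}
    - {"xyz":[0,0,30],"roll":0,"grip":10}
    - {"xyz":[0,0,20],"roll":0,"grip":10}
    - {"xyz":[0,0,10],"roll":0,"grip":10}

```text
time_s: 7.07
position: [0.4422, -0.3868, 0.0734]
tcp_rot: [[0.112, 0.994, -0.003], [0.994, -0.112, 0.005], [0.004, -0.004, -1.0]]
force: [0.3, 0.5, -1.7]
opening: 0.575
grasp_force: 30.0
```

Call:
move_arm:
  increments:
    - {"xyz":[0,0,4],"roll":0,"grip":10}
    - {"xyz":[0,0,0],"roll":0,"grip":10}

```text
time_s: 7.23
position: [0.4432, -0.3892, 0.0715]
tcp_rot: [[0.113, 0.994, -0.0], [0.994, -0.113, 0.001], [0.001, -0.001, -1.0]]
force: [-0.4, -0.3, -1.3]
opening: 0.579
grasp_force: 30.0
```

Call:
move_arm:
  increments:
    - {"xyz":[0,0,1],"roll":0,"grip":10}
    - {"xyz":[0,0,0],"roll":0,"grip":10}

```text
time_s: 7.4
position: [0.4437, -0.391, 0.072]
tcp_rot: [[0.114, 0.993, 0.002], [0.993, -0.114, -0.002], [-0.002, 0.002, -1.0]]
force: [0.8, 0.5, -1.4]
opening: 0.578
grasp_force: 30.0
```

Call:
move_arm:
  increments:
    - {"xyz":[0,0,1],"roll":0,"grip":10}
    - {"xyz":[0,0,0],"roll":0,"grip":10}

```text
time_s: 7.57
position: [0.4432, -0.3908, 0.0706]
tcp_rot: [[0.115, 0.993, 0.001], [0.993, -0.115, -0.002], [-0.001, 0.001, -1.0]]
force: [-0.4, -0.1, -2.1]
opening: 0.578
grasp_force: 30.0
```

Call:
move_arm:
  increments:
    - {"xyz":[0,0,1],"roll":0,"grip":10}
    - {"xyz":[0,0,0],"roll":0,"grip":10}

```text
time_s: 7.73
position: [0.4428, -0.3905, 0.0688]
tcp_rot: [[0.115, 0.993, 0.0], [0.993, -0.115, -0.0], [-0.0, 0.0, -1.0]]
force: [-0.2, 0.2, -0.9]
opening: 0.58
grasp_force: 30.0
```

Call:
move_arm:
  increments:
    - {"xyz":[0,0,1],"roll":0,"grip":10}
    - {"xyz":[0,0,0],"roll":0,"grip":10}

```text
time_s: 7.9
position: [0.4428, -0.3907, 0.0682]
tcp_rot: [[0.115, 0.993, 0.0], [0.993, -0.115, -0.001], [-0.001, 0.0, -1.0]]
force: [-0.2, 0.6, 3.5]
opening: 0.576
grasp_force: 30.0
```

Call:
move_arm:
  increments:
    - {"xyz":[0,0,1],"roll":0,"grip":10}
    - {"xyz":[0,0,0],"roll":0,"grip":10}

```text
time_s: 8.07
position: [0.4429, -0.3908, 0.0681]
tcp_rot: [[0.115, 0.993, 0.0], [0.993, -0.115, -0.001], [-0.001, 0.001, -1.0]]
force: [-2.1, 1.3, 9.3]
opening: 0.581
grasp_force: 30.1
```

Call:
move_arm:
  increments:
    - {"xyz":[0,0,-1],"roll":0,"grip":10}
    - {"xyz":[0,0,0],"roll":0,"grip":90}
    - {"xyz":[0,0,0],"roll":0,"grip":90}
    - {"xyz":[0,0,0],"roll":0,"grip":90}
    - {"xyz":[0,0,0],"roll":0,"grip":90}

```text
time_s: 8.48
position: [0.4428, -0.3903, 0.0673]
tcp_rot: [[0.115, 0.993, -0.0], [0.993, -0.115, 0.0], [0.0, -0.0, -1.0]]
force: [-1.1, 0.8, 0.0]
opening: 0.794
grasp_force: 0.0
```

Call:
move_arm:
  increments:
    - {"xyz":[0,0,0],"roll":0,"grip":90}
    - {"xyz":[0,0,-20],"roll":0,"grip":90}
    - {"xyz":[0,0,-30],"roll":0,"grip":90}
    - {"xyz":[0,0,-35],"roll":0,"grip":90}
    - {"xyz":[0,0,-20],"roll":0,"grip":60}

```text
time_s: 8.9
position: [0.4437, -0.3913, 0.1754]
tcp_rot: [[0.115, 0.993, 0.002], [0.993, -0.115, -0.003], [-0.003, 0.003, -1.0]]
force: [0.1, -0.9, -0.1]
opening: 0.872
grasp_force: 0.0
```

Run:
```python
from h import *
c='wrist';m,X=T(c);im,d=bot.capture(c);save(im,'wrist3.png')
for r in bot.trace('shaker_center',c):
    P,u,v=cloud(c,r['mask'],d,m,X)
    print('sh',r['conf'],np.median(P,0),P[:,2].max(),u.mean(),v.mean())
plan([.517,-.105,.18],None,9)
```

```text
sh 0.7 [ 0.44295623 -0.38025861  0.11748691] 0.12659759767235074 320.3914544669832 198.1061717738455
[32.7, 4.3, -0.6] 0
[32.7, 4.3, -0.6] 0
[32.7, 4.3, -0.6] 0
[32.7, 4.3, -0.6] 0
[32.7, 4.3, -0.6] 0
[32.7, 4.3, -0.6] 0
[32.7, 4.3, -0.6] 0
[32.7, 4.3, -0.6] 0
[32.7, 4.3, -0.6] 0
t 9.0
```

Call:
move_arm:
  increments:
    - {"xyz":[20,4.3,-2],"roll":0,"grip":50}
    - {"xyz":[35,4.3,-2],"roll":0,"grip":50}
    - {"xyz":[38,4.3,0],"roll":0,"grip":50}
    - {"xyz":[38,4.3,0],"roll":0,"grip":50}
    - {"xyz":[38,4.3,0],"roll":0,"grip":50}

```text
time_s: 9.42
position: [0.4828, -0.223, 0.1753]
tcp_rot: [[0.116, 0.993, -0.002], [0.993, -0.116, 0.002], [0.001, -0.002, -1.0]]
force: [0.8, -0.6, 0.2]
opening: 0.519
grasp_force: 0.0
```

Call:
move_arm:
  increments:
    - {"xyz":[38,4.3,0],"roll":0,"grip":50}
    - {"xyz":[38,4.3,0],"roll":0,"grip":50}
    - {"xyz":[30,4.3,0],"roll":0,"grip":50}
    - {"xyz":[18,4.3,0],"roll":0,"grip":50}
    - {"xyz":[0,0,0],"roll":0,"grip":50}

```text
time_s: 9.83
position: [0.5144, -0.0997, 0.1754]
tcp_rot: [[0.11, 0.994, -0.002], [0.994, -0.11, 0.002], [0.002, -0.002, -1.0]]
force: [-0.6, -0.6, -1.0]
opening: 0.5
grasp_force: 0.0
```

```bash
cat >> h.py <<'E'
O=np.array([.535,.048]);A=np.radians(83.5);EY=np.array([np.cos(A),np.sin(A)]);EX=np.array([EY[1],-EY[0]])
def roller(name=None,cam='wrist'):
    from scipy.optimize import least_squares
    m,X=T(cam);im,d=bot.capture(cam)
    if name: save(im,name)
    s=bot.read_state();t=np.array(s['position']);print('TCP rest y %.1f x %.1f z %.1f'%(1e3*(t[:2]-O)@EY,1e3*(t[:2]-O)@EX,1e3*t[2]),s['time_s'])
    for r in bot.trace('roller_center',cam):
        k=cv2.erode(r['mask'].astype(np.uint8),np.ones((2,2)))>0
        P,u,v=cloud(cam,k,d,m,X);P=P[P[:,2]<.1]
        if len(P)<50: continue
        def res(q):
            a=q[1]; n=np.array([-np.sin(a),np.cos(a)])
            return np.hypot((P[:,:2]-O)@n-q[0],P[:,2]-.045-q[2])-.045
        f=least_squares(res,[((P[:,:2]-O)@EY).mean(),-.113,0],loss='soft_l1',f_scale=.002)
        sx=(P[:,:2]-O)@EX;e=np.percentile(sx,[.5,99.5])*1e3
        print('roller %.2f n %d  y %.1f  yaw %.2f dz %.1f  x-ext %.1f %.1f'%(r['conf'],len(P),f.x[0]*1e3,np.degrees(f.x[1])+6.5,f.x[2]*1e3,*e))
E
python3 -c "
from h import *
roller()
plan([.515,-.106,.105],None,4)"
```

```text
TCP rest y -151.0 x -3.5 z 175.5 9.8833
roller 0.75 n 498  y -262.2  yaw 9.39 dz 13.5  x-ext 236.9 314.3
roller 0.56 n 22596  y -136.4  yaw -0.41 dz -0.2  x-ext -89.6 87.6
[-0.7, 0.3, 17.7] 0
[-0.7, 0.3, 17.7] 0
[-0.7, 0.3, 17.7] 0
[-0.7, 0.3, 17.7] 0
t 9.9333
```

Call:
move_arm:
  increments:
    - {"xyz":[-2,1,20],"roll":0,"grip":50}
    - {"xyz":[-1,1,25],"roll":0,"grip":50}
    - {"xyz":[0,0,25],"roll":0,"grip":50}
    - {"xyz":[0,0,10],"roll":0,"grip":50}
    - {"xyz":[0,0,0],"roll":0,"grip":50}

```text
time_s: 10.35
position: [0.5142, -0.1074, 0.0939]
tcp_rot: [[0.117, 0.993, -0.006], [0.993, -0.117, 0.002], [0.002, -0.006, -1.0]]
force: [0.6, 0.4, 0.5]
opening: 0.5
grasp_force: 0.0
```

Call:
move_arm:
  increments:
    - {"xyz":[0,0,2],"roll":0,"grip":50}
    - {"xyz":[0,0,1],"roll":0,"grip":50}
    - {"xyz":[0,0,1],"roll":0,"grip":50}
    - {"xyz":[0,0,0.5],"roll":0,"grip":50}

```text
time_s: 10.68
position: [0.5172, -0.1073, 0.093]
tcp_rot: [[0.115, 0.993, 0.002], [0.993, -0.115, -0.001], [-0.001, 0.002, -1.0]]
force: [-0.2, 0.6, -0.1]
opening: 0.502
grasp_force: 0.0
```

Call:
move_arm:
  increments:
    - {"xyz":[0,0,1],"roll":0,"grip":50}
    - {"xyz":[0,0,1],"roll":0,"grip":50}
    - {"xyz":[0,0,0],"roll":0,"grip":50}

```text
time_s: 10.93
position: [0.5166, -0.1069, 0.0903]
tcp_rot: [[0.115, 0.993, 0.0], [0.993, -0.115, -0.0], [-0.0, 0.0, -1.0]]
force: [-0.5, -0.5, 0.4]
opening: 0.502
grasp_force: 0.0
```

Call:
move_arm:
  increments:
    - {"xyz":[0,0,1],"roll":0,"grip":50}
    - {"xyz":[0,0,0],"roll":0,"grip":50}

```text
time_s: 11.1
position: [0.5167, -0.1069, 0.0892]
tcp_rot: [[0.115, 0.993, 0.0], [0.993, -0.115, -0.0], [-0.0, 0.0, -1.0]]
force: [-0.5, -0.4, 1.2]
opening: 0.503
grasp_force: 0.6
```

Call:
move_arm:
  increments:
    - {"xyz":[0,0,0.7],"roll":0,"grip":50}
    - {"xyz":[2,0,0],"roll":0,"grip":50}
    - {"xyz":[4,0,0],"roll":0,"grip":50}
    - {"xyz":[5,0,0],"roll":0,"grip":50}
    - {"xyz":[6,0,0],"roll":0,"grip":50}

```text
time_s: 11.52
position: [0.5187, -0.0905, 0.0899]
tcp_rot: [[0.115, 0.993, 0.001], [0.993, -0.115, -0.001], [-0.001, 0.001, -1.0]]
force: [-3.2, -1.0, 14.3]
opening: 0.499
grasp_force: 7.3
```

Call:
move_arm:
  increments:
    - {"xyz":[6,0,-1],"roll":0,"grip":50}
    - {"xyz":[6,0,0],"roll":0,"grip":50}
    - {"xyz":[6,0,0],"roll":0,"grip":50}
    - {"xyz":[6,0,0],"roll":0,"grip":50}
    - {"xyz":[6,0,0],"roll":0,"grip":50}

```text
time_s: 11.93
position: [0.5224, -0.06, 0.0903]
tcp_rot: [[0.115, 0.993, 0.001], [0.993, -0.115, -0.001], [-0.0, 0.001, -1.0]]
force: [-1.8, -0.2, 7.7]
opening: 0.502
grasp_force: 4.2
```

Call:
move_arm:
  increments:
    - {"xyz":[6,0,0],"roll":0,"grip":50}
    - {"xyz":[6,0,0.2],"roll":0,"grip":50}
    - {"xyz":[6,0,0.3],"roll":0,"grip":50}
    - {"xyz":[5,0,0.4],"roll":0,"grip":50}
    - {"xyz":[3,0,0.3],"roll":0,"grip":50}

```text
time_s: 12.35
position: [0.5256, -0.0338, 0.0892]
tcp_rot: [[0.114, 0.993, 0.002], [0.993, -0.114, -0.0], [-0.0, 0.002, -1.0]]
force: [-0.4, 0.7, 9.4]
opening: 0.501
grasp_force: 4.7
```

Call:
move_arm:
  increments:
    - {"xyz":[0,0,0],"roll":0,"grip":50}
    - {"xyz":[0,0,0],"roll":0,"grip":50}

```text
time_s: 12.52
position: [0.5256, -0.0339, 0.0892]
tcp_rot: [[0.114, 0.993, 0.002], [0.993, -0.114, -0.0], [-0.0, 0.002, -1.0]]
force: [0.1, 0.9, 8.9]
opening: 0.498
grasp_force: 4.7
```

Call:
move_arm:
  increments:
    - {"xyz":[0,0,-1],"roll":0,"grip":50}
    - {"xyz":[0,0,-3],"roll":0,"grip":50}
    - {"xyz":[0,0,-8],"roll":0,"grip":50}

```text
time_s: 12.77
position: [0.5239, -0.0341, 0.0994]
tcp_rot: [[0.115, 0.993, -0.003], [0.993, -0.115, 0.001], [0.0, -0.003, -1.0]]
force: [0.3, 0.7, 0.2]
opening: 0.497
grasp_force: 0.0
```

```bash
python3 -c "
from h import *
roller();roller()"
```

```text
TCP rest y -82.9 x -0.5 z 101.2 12.8167
roller 0.96 n 20197  y -99.4  yaw -0.42 dz -0.3  x-ext -88.0 87.4
roller 0.56 n 47831  y 6.8  yaw -0.02 dz -2.4  x-ext -130.7 128.9
TCP rest y -83.1 x -0.4 z 100.6 12.9167
roller 0.73 n 20451  y -99.4  yaw -0.42 dz -0.2  x-ext -88.2 87.7
```

Call:
move_arm:
  increments:
    - {"xyz":[-18,0,0],"roll":0,"grip":50}
    - {"xyz":[-19,0,2],"roll":0,"grip":50}
    - {"xyz":[0,0,6],"roll":0,"grip":50}
    - {"xyz":[0,0,2.5],"roll":0,"grip":50}
    - {"xyz":[0,0,0],"roll":0,"grip":50}

```text
time_s: 13.38
position: [0.5204, -0.0709, 0.089]
tcp_rot: [[0.115, 0.993, -0.001], [0.993, -0.115, 0.001], [0.001, -0.001, -1.0]]
force: [0.3, -0.1, 1.1]
opening: 0.497
grasp_force: 0.2
```

Call:
move_arm:
  increments:
    - {"xyz":[0,0,0.7],"roll":0,"grip":50}
    - {"xyz":[0,0,0],"roll":0,"grip":50}

```text
time_s: 13.55
position: [0.5205, -0.0705, 0.0889]
tcp_rot: [[0.114, 0.993, -0.0], [0.993, -0.114, 0.0], [0.0, -0.0, -1.0]]
force: [-0.1, -0.6, 1.7]
opening: 0.504
grasp_force: 0.5
```

Call:
move_arm:
  increments:
    - {"xyz":[1,0,0.3],"roll":0,"grip":50}
    - {"xyz":[3,0,0],"roll":0,"grip":50}
    - {"xyz":[5,0,0],"roll":0,"grip":50}
    - {"xyz":[6,0,-0.3],"roll":0,"grip":50}
    - {"xyz":[6,0,-0.4],"roll":0,"grip":50}

```text
time_s: 13.97
position: [0.523, -0.0497, 0.0902]
tcp_rot: [[0.114, 0.993, 0.0], [0.993, -0.114, -0.0], [-0.0, 0.0, -1.0]]
force: [-0.6, -0.3, 4.6]
opening: 0.5
grasp_force: 2.6
```

Call:
move_arm:
  increments:
    - {"xyz":[6,0,-0.2],"roll":0,"grip":50}
    - {"xyz":[6,0,0],"roll":0,"grip":50}
    - {"xyz":[6,0,0],"roll":0,"grip":50}
    - {"xyz":[6,0,0],"roll":0,"grip":50}
    - {"xyz":[6,0,0],"roll":0,"grip":50}

```text
time_s: 14.38
position: [0.5266, -0.0196, 0.0903]
tcp_rot: [[0.114, 0.993, 0.001], [0.993, -0.114, -0.0], [0.0, 0.001, -1.0]]
force: [-1.0, -0.4, 6.1]
opening: 0.503
grasp_force: 2.9
```

Call:
move_arm:
  increments:
    - {"xyz":[6,0,0],"roll":0,"grip":50}
    - {"xyz":[6,0,0.2],"roll":0,"grip":50}
    - {"xyz":[6,0,0.3],"roll":0,"grip":50}
    - {"xyz":[4,0,0.3],"roll":0,"grip":50}
    - {"xyz":[2,0,0.2],"roll":0,"grip":50}

```text
time_s: 14.8
position: [0.5296, 0.0045, 0.0893]
tcp_rot: [[0.114, 0.993, 0.001], [0.993, -0.114, 0.0], [0.0, 0.001, -1.0]]
force: [-0.4, 1.1, 5.7]
opening: 0.496
grasp_force: 3.1
```

Call:
move_arm:
  increments:
    - {"xyz":[0,0,0],"roll":0,"grip":50}
    - {"xyz":[0,0,0],"roll":0,"grip":50}
    - {"xyz":[0,0,-1],"roll":0,"grip":50}
    - {"xyz":[0,0,-3],"roll":0,"grip":50}
    - {"xyz":[0,0,-8],"roll":0,"grip":50}

```text
time_s: 15.22
position: [0.5282, 0.0039, 0.1]
tcp_rot: [[0.114, 0.993, -0.003], [0.993, -0.114, 0.001], [0.0, -0.003, -1.0]]
force: [-1.5, -0.4, 0.4]
opening: 0.5
grasp_force: 0.0
```

```bash
python3 -c "
from h import *
roller();roller()"
```

```text
TCP rest y -44.8 x -0.4 z 101.8 15.2667
roller 0.58 n 20952  y -61.0  yaw -0.42 dz -0.3  x-ext -88.3 88.1
TCP rest y -45.0 x -0.2 z 101.2 15.3667
roller 0.77 n 20526  y -61.0  yaw -0.41 dz -0.3  x-ext -88.1 87.9
```

Call:
move_arm:
  increments:
    - {"xyz":[-21,0,0],"roll":0,"grip":50}
    - {"xyz":[0,0,6],"roll":0,"grip":50}
    - {"xyz":[0,0,3.5],"roll":0,"grip":50}
    - {"xyz":[0,0,1],"roll":0,"grip":50}
    - {"xyz":[0,0,0],"roll":0,"grip":50}

```text
time_s: 15.83
position: [0.5268, -0.0171, 0.0903]
tcp_rot: [[0.115, 0.993, -0.0], [0.993, -0.115, 0.0], [0.0, -0.0, -1.0]]
force: [-0.6, 0.2, 6.2]
opening: 0.498
grasp_force: 2.7
```

Call:
move_arm:
  increments:
    - {"xyz":[3,0,0],"roll":0,"grip":50}
    - {"xyz":[5,0,0],"roll":0,"grip":50}
    - {"xyz":[5,0,0],"roll":0,"grip":50}
    - {"xyz":[5,0,0],"roll":0,"grip":50}
    - {"xyz":[2,0,0],"roll":0,"grip":50}

```text
time_s: 16.25
position: [0.5293, 0.0035, 0.0903]
tcp_rot: [[0.114, 0.993, 0.0], [0.993, -0.114, 0.0], [0.0, 0.0, -1.0]]
force: [-1.1, -0.2, 5.7]
opening: 0.503
grasp_force: 2.7
```

Call:
move_arm:
  increments:
    - {"xyz":[0,0,0],"roll":0,"grip":50}
    - {"xyz":[0,0,0],"roll":0,"grip":50}
    - {"xyz":[0,0,-2],"roll":0,"grip":50}
    - {"xyz":[0,0,-4],"roll":0,"grip":50}
    - {"xyz":[0,0,-6],"roll":0,"grip":50}

```text
time_s: 16.67
position: [0.5283, 0.0027, 0.1016]
tcp_rot: [[0.115, 0.993, -0.002], [0.993, -0.115, 0.001], [0.0, -0.002, -1.0]]
force: [-0.3, -0.6, 0.5]
opening: 0.502
grasp_force: 0.0
```

```bash
python3 -c "
from h import *
roller('w4.png')"
```

```text
TCP rest y -45.8 x -0.5 z 103.0 16.7167
roller 0.59 n 24505  y -50.4  yaw -0.43 dz -0.3  x-ext -88.4 88.1
```

Run:
```python
import numpy as np
R=45;rho=1.34
def zc(y):
    for c in(-30.16,-18.84): pass
    z=45.
    if -49<y<=-30.16: z=2.66+np.sqrt((R+rho)**2-(y+30.16)**2)
    elif -30.16<y<-18.84: z=49.
    elif -18.84<=y<0: z=2.66+np.sqrt((R+rho)**2-(y+18.84)**2)
    return max(z,45.)
y=-50.4;e=-25.;ty=y+e;out=[];dy=.02;last=-1e9;Z=zc(y)
while y<=0:
    off=np.sign(e)*max(abs(e)-9.5,0);h=np.sqrt(R*R-off*off)
    tz=zc(y)+h
    if ty-last>=4: out.append((ty,y,e,tz,zc(y)));last=ty
    dz=zc(y+dy)-zc(y);dw=np.hypot(dy,dz)/R
    if -49<y<-30.16 or -18.84<y<0: dw*=1  # ds of centre = (R+rho)*dtheta, spin = that/R
    ty+=dy+dw*h;y+=dy;e=ty-y
for o in out: print('tool y %.1f roller %.1f e %.1f tool z %.2f zc %.2f'%o)
print(ty,y,e,tz)
```

```text
tool y -75.4 roller -50.4 e -25.0 tool z 87.25 zc 45.00
tool y -71.4 roller -48.4 e -23.0 tool z 88.20 zc 45.28
tool y -67.3 roller -46.4 e -21.0 tool z 89.58 zc 46.07
tool y -63.3 roller -44.4 e -18.9 tool z 90.76 zc 46.76
tool y -59.3 roller -42.4 e -16.9 tool z 91.74 zc 47.35
tool y -55.3 roller -40.4 e -14.9 tool z 92.52 zc 47.85
tool y -51.3 roller -38.4 e -12.8 tool z 93.13 zc 48.25
tool y -47.3 roller -36.4 e -10.8 tool z 93.55 zc 48.57
tool y -43.2 roller -34.4 e -8.8 tool z 93.80 zc 48.80
tool y -39.2 roller -32.4 e -6.8 tool z 93.94 zc 48.94
tool y -35.2 roller -30.4 e -4.8 tool z 94.00 zc 49.00
tool y -31.2 roller -28.4 e -2.8 tool z 94.00 zc 49.00
tool y -27.2 roller -26.4 e -0.8 tool z 94.00 zc 49.00
tool y -23.2 roller -24.4 e 1.2 tool z 94.00 zc 49.00
tool y -19.1 roller -22.4 e 3.3 tool z 94.00 zc 49.00
tool y -15.1 roller -20.4 e 5.3 tool z 94.00 zc 49.00
tool y -11.1 roller -18.4 e 7.3 tool z 94.00 zc 49.00
tool y -7.1 roller -16.4 e 9.3 tool z 93.93 zc 48.93
tool y -3.1 roller -14.4 e 11.3 tool z 93.75 zc 48.78
tool y 0.9 roller -12.4 e 13.3 tool z 93.38 zc 48.54
tool y 4.9 roller -10.4 e 15.3 tool z 92.84 zc 48.22
tool y 9.0 roller -8.4 e 17.3 tool z 92.11 zc 47.80
tool y 13.0 roller -6.4 e 19.4 tool z 91.20 zc 47.29
tool y 17.0 roller -4.4 e 21.4 tool z 90.08 zc 46.68
tool y 21.1 roller -2.4 e 23.4 tool z 88.77 zc 45.97
tool y 25.1 roller -0.4 e 25.5 tool z 87.23 zc 45.16
25.817338224055455 2.2810156541375193e-12 25.817338224053174 86.95120959225687
```

Call:
move_arm:
  increments:
    - {"xyz":[-15,0,0],"roll":0,"grip":50}
    - {"xyz":[-15,0,0],"roll":0,"grip":50}
    - {"xyz":[0,0,6],"roll":0,"grip":50}
    - {"xyz":[0,0,5.5],"roll":0,"grip":50}
    - {"xyz":[0,0,0],"roll":0,"grip":50}

```text
time_s: 17.18
position: [0.5247, -0.027, 0.0893]
tcp_rot: [[0.115, 0.993, -0.003], [0.993, -0.115, 0.001], [0.001, -0.003, -1.0]]
force: [-0.4, -0.3, -0.7]
opening: 0.501
grasp_force: 0.0
```

Call:
move_arm:
  increments:
    - {"xyz":[0,0,1],"roll":0,"grip":50}
    - {"xyz":[0,0,1],"roll":0,"grip":50}
    - {"xyz":[0,0,0],"roll":0,"grip":50}

```text
time_s: 17.43
position: [0.5255, -0.0269, 0.0883]
tcp_rot: [[0.114, 0.993, -0.001], [0.993, -0.114, 0.0], [0.0, -0.001, -1.0]]
force: [-0.5, 0.4, -0.4]
opening: 0.5
grasp_force: 0.0
```

Call:
move_arm:
  increments:
    - {"xyz":[0,0,1],"roll":0,"grip":50}
    - {"xyz":[0,0,0],"roll":0,"grip":50}

```text
time_s: 17.6
position: [0.5258, -0.0272, 0.0876]
tcp_rot: [[0.114, 0.993, 0.0], [0.993, -0.114, -0.0], [-0.0, 0.0, -1.0]]
force: [-0.2, -0.9, 0.7]
opening: 0.504
grasp_force: 0.2
```

Call:
move_arm:
  increments:
    - {"xyz":[1.5,0,0.6],"roll":0,"grip":50}
    - {"xyz":[2.5,0,0],"roll":0,"grip":50}
    - {"xyz":[2,0,-0.3],"roll":0,"grip":50}

```text
time_s: 17.85
position: [0.5267, -0.0218, 0.0881]
tcp_rot: [[0.114, 0.993, 0.001], [0.993, -0.114, -0.001], [-0.001, 0.001, -1.0]]
force: [-1.7, -4.0, 5.9]
opening: 0.499
grasp_force: 3.4
```

Call:
move_arm:
  increments:
    - {"xyz":[3,0,-0.7],"roll":0,"grip":50}
    - {"xyz":[3,0,-0.8],"roll":0,"grip":50}
    - {"xyz":[3,0,-0.8],"roll":0,"grip":50}

```text
time_s: 18.1
position: [0.5278, -0.0133, 0.0907]
tcp_rot: [[0.114, 0.993, 0.001], [0.993, -0.114, -0.002], [-0.002, 0.001, -1.0]]
force: [-2.4, -2.3, 8.7]
opening: 0.499
grasp_force: 4.3
```

Call:
move_arm:
  increments:
    - {"xyz":[3,0,-0.7],"roll":0,"grip":50}
    - {"xyz":[3,0,-0.6],"roll":0,"grip":50}
    - {"xyz":[3,0,-0.5],"roll":0,"grip":50}
    - {"xyz":[3,0,-0.45],"roll":0,"grip":50}

```text
time_s: 18.43
position: [0.5291, -0.001, 0.0932]
tcp_rot: [[0.114, 0.993, 0.001], [0.993, -0.114, -0.001], [-0.001, 0.001, -1.0]]
force: [-2.5, -3.0, 9.2]
opening: 0.5
grasp_force: 4.8
```

Call:
move_arm:
  increments:
    - {"xyz":[3,0,-0.25],"roll":0,"grip":50}
    - {"xyz":[3,0,-0.15],"roll":0,"grip":50}
    - {"xyz":[3,0,-0.1],"roll":0,"grip":50}
    - {"xyz":[3,0,-0.05],"roll":0,"grip":50}
    - {"xyz":[3,0,0],"roll":0,"grip":50}

```text
time_s: 18.85
position: [0.5309, 0.0144, 0.0942]
tcp_rot: [[0.114, 0.993, 0.002], [0.993, -0.114, -0.0], [-0.0, 0.002, -1.0]]
force: [-2.7, -0.1, 12.5]
opening: 0.498
grasp_force: 6.4
```

Call:
move_arm:
  increments:
    - {"xyz":[3,0,-0.3],"roll":0,"grip":50}
    - {"xyz":[3,0,-0.1],"roll":0,"grip":50}
    - {"xyz":[3,0,0],"roll":0,"grip":50}
    - {"xyz":[3,0,0],"roll":0,"grip":50}
    - {"xyz":[3,0,0],"roll":0,"grip":50}

```text
time_s: 19.27
position: [0.5327, 0.0294, 0.0942]
tcp_rot: [[0.114, 0.993, 0.002], [0.993, -0.114, -0.0], [-0.0, 0.002, -1.0]]
force: [-1.8, 0.1, 10.3]
opening: 0.5
grasp_force: 4.9
```

Call:
move_arm:
  increments:
    - {"xyz":[3,0,0],"roll":0,"grip":50}
    - {"xyz":[3,0,0],"roll":0,"grip":50}
    - {"xyz":[3,0,0],"roll":0,"grip":50}
    - {"xyz":[3,0,0.1],"roll":0,"grip":50}

```text
time_s: 19.6
position: [0.5342, 0.0414, 0.0941]
tcp_rot: [[0.114, 0.993, 0.002], [0.993, -0.114, -0.0], [-0.0, 0.002, -1.0]]
force: [-1.3, -0.3, 8.9]
opening: 0.498
grasp_force: 4.8
```

Call:
move_arm:
  increments:
    - {"xyz":[2.5,0,0.2],"roll":0,"grip":50}
    - {"xyz":[2.5,0,0.2],"roll":0,"grip":50}
    - {"xyz":[2.5,0,0.3],"roll":0,"grip":50}
    - {"xyz":[2.5,0,0.35],"roll":0,"grip":50}

```text
time_s: 19.93
position: [0.5354, 0.0516, 0.0932]
tcp_rot: [[0.115, 0.993, 0.002], [0.993, -0.115, 0.0], [0.001, 0.002, -1.0]]
force: [-1.1, 1.0, 9.9]
opening: 0.502
grasp_force: 5.2
```

Call:
move_arm:
  increments:
    - {"xyz":[2.5,0,0.45],"roll":0,"grip":50}
    - {"xyz":[2.5,0,0.45],"roll":0,"grip":50}
    - {"xyz":[2.5,0,0.5],"roll":0,"grip":50}

```text
time_s: 20.18
position: [0.5363, 0.0594, 0.0918]
tcp_rot: [[0.115, 0.993, 0.002], [0.993, -0.115, 0.001], [0.001, 0.002, -1.0]]
force: [-1.7, 2.2, 9.2]
opening: 0.503
grasp_force: 5.0
```

Call:
move_arm:
  increments:
    - {"xyz":[2.5,0,0.6],"roll":0,"grip":50}
    - {"xyz":[2.5,0,0.65],"roll":0,"grip":50}
    - {"xyz":[2.5,0,0.7],"roll":0,"grip":50}

```text
time_s: 20.43
position: [0.5372, 0.0672, 0.0897]
tcp_rot: [[0.115, 0.993, 0.002], [0.993, -0.115, 0.001], [0.002, 0.002, -1.0]]
force: [-0.1, 3.6, 8.4]
opening: 0.499
grasp_force: 4.5
```

Call:
move_arm:
  increments:
    - {"xyz":[2,0,0.65],"roll":0,"grip":50}
    - {"xyz":[2,0,0.7],"roll":0,"grip":50}
    - {"xyz":[1.5,0,0.6],"roll":0,"grip":50}

```text
time_s: 20.68
position: [0.5379, 0.0729, 0.0876]
tcp_rot: [[0.115, 0.993, 0.003], [0.993, -0.115, 0.002], [0.002, 0.002, -1.0]]
force: [-0.3, 3.9, 8.2]
opening: 0.497
grasp_force: 4.6
```

Call:
move_arm:
  increments:
    - {"xyz":[1,0,0.4],"roll":0,"grip":50}
    - {"xyz":[1,0,0.4],"roll":0,"grip":50}
    - {"xyz":[1,0,0.4],"roll":0,"grip":50}
    - {"xyz":[0,0,0],"roll":0,"grip":50}

```text
time_s: 21.02
position: [0.5383, 0.0753, 0.0867]
tcp_rot: [[0.114, 0.993, 0.003], [0.993, -0.114, 0.001], [0.001, 0.002, -1.0]]
force: [-2.2, 1.7, 9.5]
opening: 0.503
grasp_force: 4.8
```

Call:
move_arm:
  increments:
    - {"xyz":[0.5,0,0],"roll":0,"grip":50}
    - {"xyz":[0.5,0,0],"roll":0,"grip":50}
    - {"xyz":[0,0,-0.7],"roll":0,"grip":50}
    - {"xyz":[0,0,-0.7],"roll":0,"grip":50}
    - {"xyz":[0,0,-1],"roll":0,"grip":50}

```text
time_s: 21.43
position: [0.5378, 0.0756, 0.0877]
tcp_rot: [[0.115, 0.993, 0.001], [0.993, -0.115, 0.0], [0.0, 0.001, -1.0]]
force: [-0.2, -0.1, 0.0]
opening: 0.497
grasp_force: 0.0
```

Call:
move_arm:
  increments:
    - {"xyz":[0,0,-3],"roll":0,"grip":50}
    - {"xyz":[0,0,-15],"roll":0,"grip":50}
    - {"xyz":[0,0,-30],"roll":0,"grip":50}
    - {"xyz":[0,0,-35],"roll":0,"grip":50}
    - {"xyz":[0,0,-20],"roll":0,"grip":50}

```text
time_s: 21.85
position: [0.5384, 0.0754, 0.1931]
tcp_rot: [[0.115, 0.993, 0.003], [0.993, -0.115, -0.0], [0.0, 0.003, -1.0]]
force: [0.8, -0.3, 0.3]
opening: 0.503
grasp_force: 0.0
```

Call:
move_arm:
  increments:
    - {"xyz":[-30,0,-5],"roll":0,"grip":50}
    - {"xyz":[-40,0,-5],"roll":0,"grip":50}
    - {"xyz":[-40,0,-5],"roll":0,"grip":50}
    - {"xyz":[-20,0,0],"roll":0,"grip":50}
    - {"xyz":[0,0,0],"roll":0,"grip":50}

```text
time_s: 22.27
position: [0.5226, -0.0578, 0.2058]
tcp_rot: [[0.119, 0.993, 0.001], [0.993, -0.119, -0.002], [-0.002, 0.001, -1.0]]
force: [0.1, 0.7, -0.1]
opening: 0.499
grasp_force: 0.0
```

```bash
python3 -c "
from h import *
roller('w5.png');roller(None,'top')
im,d=bot.capture('top');save(cv2.resize(im[150:310,200:520],None,fx=2.5,fy=2.5,interpolation=cv2.INTER_CUBIC),'top5.png')
print(bot.read_state()['force'])"
```

```text
TCP rest y -104.4 x -0.8 z 205.5 22.3167
roller 0.97 n 529  y -310.1  yaw 53.73 dz -1.9  x-ext 257.2 278.2
roller 0.81 n 23015  y 1.0  yaw -0.13 dz 0.4  x-ext -88.1 88.8
TCP rest y -102.1 x -1.3 z 205.2 22.4167
roller 0.94 n 2507  y -401.5  yaw 52.23 dz 0.0  x-ext 222.6 375.7
roller 0.92 n 2290  y -0.7  yaw 0.00 dz 0.7  x-ext -89.0 88.7
[-0.78025065 -0.0452941  -0.93976212]
```

View pics/w5.png

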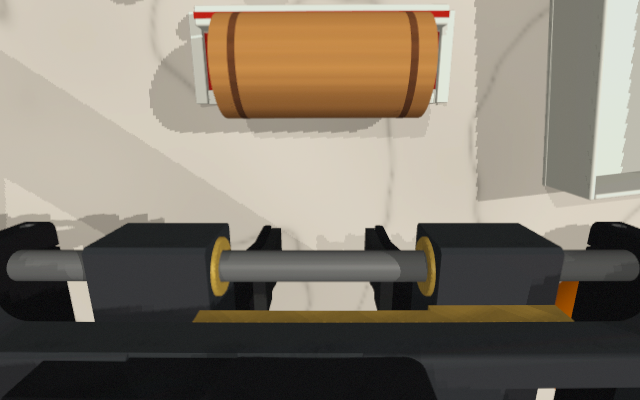

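View pics/top5.png

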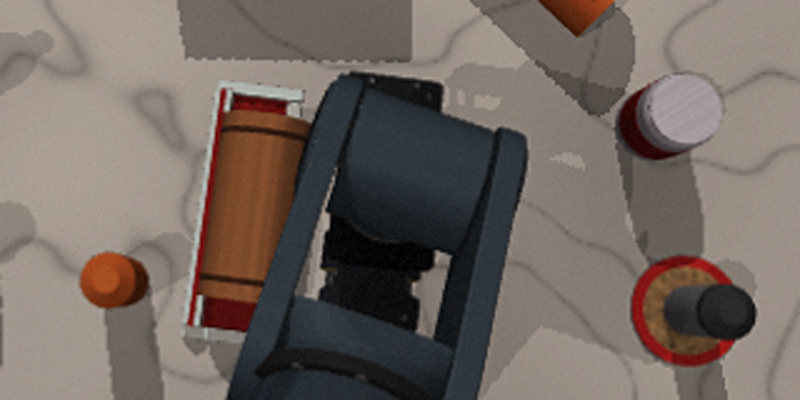

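The roller lies seated between lip and back stop (wrist view, (322,65)): measured y about 0 mm, yaw about 0°. The shaker stands upright on the coaster (top crop (690,310)). The arm touches nothing.

```bash
python3 -c "
from rig import bot
print(bot.hand_in())"
```

```text
the job is handed in; nothing more can be done
None
```

I stood the shaker upright on the red coaster, then rolled the roller over the lip into its rest with pushes on its top (highest reading about 14 N), let go and handed the job in at about 22.5 s; the last images show it seated to within about 1 mm.

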